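# Hook the heat-sink tote forward to the shelf stop

### The job

Take the pull hook from the rubber mat, reach in under the wire shelf, drop its tip behind the front lip of the tote of heat sinks and drag the tote forward with it until its front sits square and snug against the adjustable stop along the front of the shelf. Hold it seated there a moment with a steady pull, some 5 to 15 N on the stop and never over 25 N, without tipping the tote or touching it with the gripper. Then unhook, lay the hook back down on the mat and let go, leaving the other tote and everything else on the bench where they are.

Things in the scene. Friction and masses are not known exactly. Their poses are not given: they have to be found in the camera images.
- hook_grip (a point): Pull hook, 0.2 kg: black handle 100 x 26 x 40 mm (x, y, z), 8 mm steel rod out of its front, turned down at the end. Lies upright on the mat on handle and tip. Point: centre of the handle, 20 mm above its underside. x points to the tip, y across (grasp the 26 mm), z up. Rod axis 14 mm above this point, bend begins 166 mm ahead, foremost point 178 mm ahead.
- hook_tip (a point): Centre of the hook's rounded tip (radius 4 mm), 170 mm ahead of hook_grip along its x and 16 mm below it. From the tip's underside up to the rod's underside is 30 mm: that much can hang behind a lip.
- tote_lip (a point): Top of the front wall of the heat-sink tote, mid width, 70 mm above its underside. x points back into the tote, y along the lip, z up. Wall 4 mm thick (2 mm either side of this point in x); a flange 4 mm thick stands out 6 mm in front at the rim. Behind the wall 60 mm are empty, then come heat sinks reaching to 19 mm below the rim.
- tote: Open grey plastic tote 200 deep (x) x 150 wide (y) x 70 high (mm) with six finned aluminium heat sinks, 0.5 to 0.9 kg in all. Origin: under the outer face of its front wall, mid width, at its underside; x points to its rear. It stands loose on the deck, pushed back 80 to 120 mm behind the stop's origin and up to 7 degrees skew; its friction on the deck is unknown.
- tote_caps: The other, identical tote, filled with black cylindrical capacitors. Leave it alone. Origin as the first tote's.
- shelf: Fixed shelf: steel deck 360 x 480 mm, top 30 mm above bench. Over it a roof of steel wires 47 mm apart (underside 178, corner posts 203 mm above bench) from 62 mm behind this origin backwards; posts 233 mm left and right. Origin: on the bench, straight below the stop's origin, mid width; x into the shelf, y along its front. Totes stand about 110 mm either side of the middle, on either side.
- stop: Adjustable stop at the front of the deck: aluminium angle 440 long, 4 thick, standing 35 mm above the deck, square to the shelf, clamped in slotted brackets (this body, fixed). Its inner (rear) face is set 0 to 30 mm behind this origin along x, each time elsewhere and not measured: find it by feel; it does not give. Origin at deck level, mid width. The tote's front wall seats on that face.
- mat: Grey rubber mat 320 x 200 x 3 mm, fixed to the bench. Origin: centre of its underside; x along its length.
- fan: Loose black cooling fan 80 x 80 x 24 mm lying on the bench in front of the shelf; leave it. Origin: centre of its underside.
- meter: Loose yellow multimeter 180 x 85 x 47 mm lying on the bench; leave it. Origin: centre of its underside.
- capacitor: Loose capacitor can standing on the bench, 35 mm across, 50 high; leave it. Origin: centre of its underside.
- grille: Loose black plastic grille 130 x 200 x 10 mm on the bench; leave it. Origin: centre of its underside.
- driver: Loose screwdriver lying on the bench beside the mat; leave it. Origin: under its middle.
Things that resemble listed ones, but are neither listed nor needed, are in the scene too. Of the things like the part that bears hook_grip, leave any that is purple; of the rest the larger one is meant.

How it is judged:
By the outcome, as a careful person would: the job done as asked, in the order asked, and still so for the second after the job is handed in, with the robot touching nothing.
It also fails if it takes over 72 s, if anything falls off the work surface, if the arm or the gripper's body presses on something with over 40 N, if the wrist force passes 120 N, or if a joint passes its speed limit or range.

### The arm

A 6-joint arm with a two-finger parallel gripper is mounted at the origin on the work surface. World frame = base frame: x ahead of the robot, y to its left, z up, the work surface at z = 0. Lengths are in m, angles in rad, forces in N, time in s.
With the tool pointing down it reaches from about 0.35 to 0.8 m from the base axis. Payload 7.3 kg.
Tool frame: the origin (TCP) lies midway between the tips of the shut fingers; the grasp point (between the pads) lies 19 mm behind it (r.hold_point_z is the distance from the TCP to the grasp point, in m); z points along the fingers, y is the direction in which the jaws open and shut (so a half turn about z gives the same grasp; the last joint's range is limited). The gripper opens to 85 mm and grips with 20 to 120 N. Pads are 22 mm wide; open, the fingers measure 114 mm over their backs; the gripper's body (76 mm by 85 mm) begins 54 mm behind the grasp point. The pads swing forward as they close: fully open they stand 13 mm farther back than shut.
Start: joints at [0.968, 0.342, 1.524, -0, 1.275, -0.146], TCP at [0.232, 0.471, 0.231] pointing down, gripper open.
Joint ranges: [-2.53, 2.53], [-0.77, 2.02], [0.04, 2.7], [-1, 4.14], [0.28, 2.66], [-3.11, 3.11]. Speed limits (rad/s): [2.57, 2.57, 3.14, 3.14, 3.14, 3.14].

### API

Orientations are given as a unit quaternion [w, x, y, z].
In Python, from workcell import sense, optics, workorder, r gives the robot as it stands. The module is installed in compiled form; this text tells all that it offers.
- The arm moves only by the tool arm_command, never from a script. Its argument "rows" is a list of rows, each a list of 7 numbers: the shift along the tool's x, y, z each as a share of 10 cm, from -1 to 1, then the turn, a rotation vector about the tool's x, y, z each as a share of 180 degrees, from -1 to 1, then the finger opening in mm, from 0 to 85.4. A call has 1 to 8 rows; each row is the pose to reach, as a shift and turn from the pose commanded when the call began, along the tool's axes at that moment, turning the shorter way round; what a row does not reach only later rows make up. A row lasts 1/8 s, in which the tool goes at most 62.5 mm and 10.7 degrees, less where a joint would pass 70% of its speed; a pose out of reach is approached as far as the arm can. A call with a number of a shift or a turn outside -1 to 1 is refused whole. A call with a gripper value outside its range is refused whole. The fingers move at their own pace and stop on an object; "newtons" is the grip in N (left out, the last holds). Time passes only in rows, so rows that repeat a pose let the fingers close. It gives the time, the measured TCP pose, the force and the opening at its end, in the units of the state.
- sense(): the state, without advancing time (a new reading comes with each control period).
- optics.get_image(name): name is "scene" or "side" or "wrist"; returns (picture, depth): 420x560x3 uint8, blue, green, red; 420x560 float32, m along the optical axis (not along the pixel's ray), 0 where there is no reading.
- optics.camera_params(name): a dict with "vfov" (degrees; the focal length in pixels is half the picture's height over the tangent of half this angle, whatever the lens; pixels are square), "cx", "cy" (the principal point, pixels), "cam_to_world" (4x4, takes a point from camera to world coordinates); the wrist camera has in their place "mount" (4x4, takes a point from camera to tool coordinates, whose origin is the TCP and whose axes are the flange's). Camera axes: x right, y up, looking along -z (the intrinsics and any distortion apply to the point x, -y, -z); pixel columns grow to the right and rows downward; lengths in m; the calibration is good to about 2 mm. A picture is of the moment at which its call begins: read the wrist's pose just before it. camera_params takes no time and is no camera call.
- workorder.finish_job(): hands the job in, once; it reports no verdict.
The state is a dict: "time": time; "joint_pos": joint angles; "dq": joint speeds; "effort": joint torques, N m; "tool_pos": TCP position; "tool_rot": TCP orientation; "contact_force": force on the tool from outside, world axes, zero at the start; "wrist_torque": the same for the moment, N m; "opening": finger opening in m.
Only numpy, scipy, OpenCV 4.12 (cv2) and the standard library are available. Lean on these libraries where they do the work, as an engineer would, in place of code of your own. Each camera call takes 0.05 s, during which the arm holds its last target.

## Working session

There is one attempt and no reset: what is moved stays moved. The work goes in short steps, Python scripts to look and compute and a tool call to move; the robot and the scene stay as the last step left them, time stands still between calls to the robot, and variables do not carry over. Pictures are saved under pics/ and viewed, and the job is handed in when it is done.

Besides the shell and the picture viewer there is one more tool, called after "Request:" by a JSON object that holds its "api" and its "payload", one argument or row to a line. arm_command: Moves the arm, as the interface text tells. Its arguments: {"type":"object","properties":{"rows":{"type":"array","items":{"type":"array","items":{"type":"number"}}},"newtons":{"type":"number"}},"required":["rows"]}

```bash
mkdir -p pics; ls
cat > h.py <<'E'
import numpy as np, cv2
from workcell import sense, optics, workorder, r
def snap(n,fn):
    s=sense(); im,d=optics.get_image(n); cv2.imwrite(f'pics/{fn}.png',im); np.savez(f'pics/{fn}.npz',im=im,d=d,tp=s['tool_pos'],tr=s['tool_rot']); return im,d,s
E
python3 - <<'E'
from h import *
s=sense(); print(s)
for n in ['scene','side','wrist']:
    im,d,s=snap(n,n+'0'); p=optics.camera_params(n); print(n,p,(d>0).mean())
E
```

```text
pics
{'time': 0.0, 'joint_pos': array([ 9.67985064e-01,  3.42722272e-01,  1.52502238e+00,  4.05880290e-06,
        1.27543095e+00, -1.45987949e-01]), 'dq': array([-1.66350383e-05,  1.10718018e-03,  1.31664035e-05, -1.16766275e-03,
       -1.12208514e-03,  5.21357179e-04]), 'effort': array([-2.86843515e-04, -4.33668387e+01, -2.46012247e+01, -1.45711379e-04,
        7.81476527e-03, -5.61748561e-05]), 'tool_pos': array([0.23131381, 0.47083496, 0.23062434]), 'tool_rot': array([-2.91259405e-04,  2.26431226e-01,  9.74026834e-01, -7.35936275e-04]), 'contact_force': array([ 0.59823142, -0.70409895, -0.78651906]), 'wrist_torque': array([ 0.03508617,  0.02139768, -0.05750999]), 'opening': 0.08515921363337085}
scene {'vfov': 57.34549508109682, 'cx': 280.59285159507186, 'cy': 212.17163669337944, 'cam_to_world': array([[-3.18717946e-01, -7.16949654e-01,  6.20001665e-01,
         1.16374250e+00],
       [ 9.47848917e-01, -2.40289738e-01,  2.09387850e-01,
         2.23648241e-01],
       [-1.14050892e-03,  6.54403572e-01,  7.56144605e-01,
         9.00202053e-01],
       [ 0.00000000e+00,  0.000000
[... 191 characters left out ...]
1,  0.45162615, -0.41773548,  0.06646063],
       [-0.61506537,  0.59275263, -0.51994127, -0.51934026],
       [ 0.01279473,  0.66684192,  0.74508936,  0.8242981 ],
       [ 0.        ,  0.        ,  0.        ,  1.        ]])} 0.9960714285714286
wrist {'vfov': 69.66991191371152, 'cx': 273.356117351066, 'cy': 206.97946592678105, 'mount': array([[-3.37606420e-04,  9.59118242e-01,  2.83005447e-01,
         7.32574845e-02],
       [ 9.99999794e-01,  4.78234411e-04, -4.27825678e-04,
         1.93956356e-04],
       [-5.45678356e-04,  2.83005244e-01, -9.59118206e-01,
        -1.43407658e-01],
       [ 0.00000000e+00,  0.00000000e+00,  0.00000000e+00,
         1.00000000e+00]])} 0.9959736394557823
```

View pics/scene0.png

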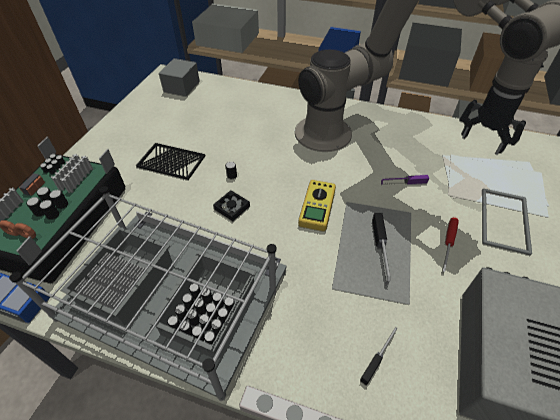

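View pics/side0.png

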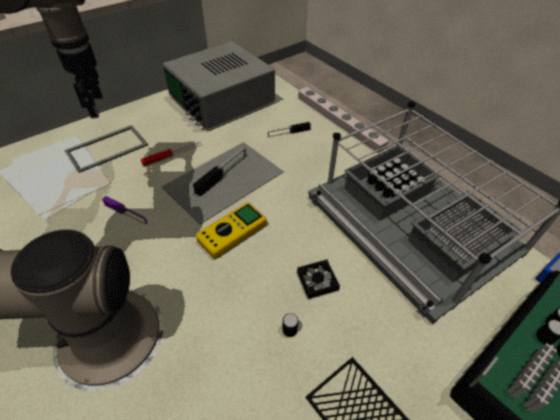

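View pics/wrist0.png

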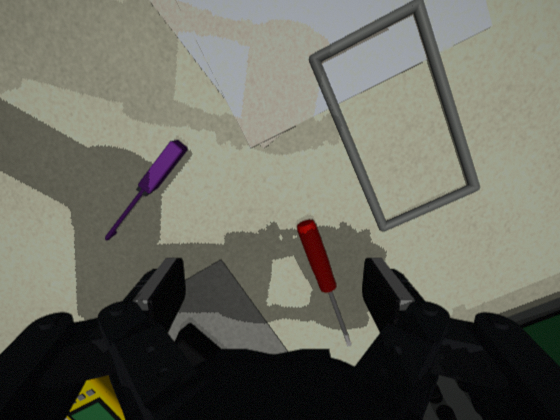

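Hook candidates in scene: a purple one (405,181), a black one on the mat (380,245), and a black one off the mat (378,357). The one on the mat looks larger and is where the task says it is. I'll enlarge it and measure.

```bash
cat >> h.py <<'E'
from scipy.spatial.transform import Rotation as R
def params(n): 
    return optics.camera_params(n)
def c2w(n,z=None):
    p=params(n)
    if n!='wrist': return p['cam_to_world']
    q=z['tr']; T=np.eye(4); T[:3,:3]=R.from_quat([q[1],q[2],q[3],q[0]]).as_matrix(); T[:3,3]=z['tp']; return T@p['mount']
def cloud(n,fn):
    z=np.load(f'pics/{fn}.npz'); p=params(n); d=z['d']; h,w=d.shape
    f=h/2/np.tan(np.radians(p['vfov'])/2); v,u=np.mgrid[:h,:w]
    P=np.stack([(u-p['cx'])/f*d,-(v-p['cy'])/f*d,-d,np.ones_like(d)],-1)@c2w(n,z).T
    P[d==0]=np.nan
    return P[...,:3],z['im']
def ray(n,u,v,zpl,z=None):
    p=params(n);f=210/np.tan(np.radians(p['vfov'])/2);T=c2w(n,z)
    dr=T[:3,:3]@np.array([(u-p['cx'])/f,-(v-p['cy'])/f,-1]);o=T[:3,3]
    return o+dr*(zpl-o[2])/dr[2]
E
python3 - <<'E'
from h import *
for n in ['scene','side']:
    P,im=cloud(n,n+'0')
    hsv=cv2.cvtColor(im,cv2.COLOR_BGR2HSV)
    def box(u0,u1,v0,v1): 
        Q=P[v0:v1,u0:u1].reshape(-1,3); I=im[v0:v1,u0:u1].reshape(-1,3); return Q,I
    rs={'scene':{'mat':(325,420,195,310),'small':(355,400,322,390),'purple':(378,432,170,190)},'side':{'mat':(190,250,145,196),'small':(265,315,118,140),'purple':(100,150,192,225)}}[n]
    for k,b in rs.items():
        Q,I=box(*b); m=Q[:,2]>0.012; print(n,k,m.sum(),Q[m].min(0).round(3),Q[m].max(0).round(3), 'bench z',np.nanmedian(Q[:,2]).round(4))
        # dark handle only
        hm=m&(Q[:,2]>0.02)&((I.max(1)<60))
        q=Q[hm][:,:2]
        if len(q)>10:
            rr=cv2.minAreaRect(q.astype(np.float32)*1000); print('  handle',rr)
im=cv2.imread('pics/scene0.png'); a=im[170:310,320:450]; b=im[310:400,340:420]
cv2.imwrite('pics/c1.png',np.hstack([cv2.resize(a,(390,420)),cv2.resize(b,(373,420))]))
im=cv2.imread('pics/side0.png'); cv2.imwrite('pics/c2.png',cv2.resize(im[90:310,290:560],None,fx=2.7,fy=2.7))
im=cv2.imread('pics/scene0.png'); cv2.imwrite('pics/c3.png',cv2.resize(im[180:410,10:300],None,fx=2.6,fy=2.6))
E
```

```text
scene mat 669 [0.329 0.093 0.012] [0.587 0.324 0.047] bench z 0.0015
  handle ((430.91156005859375, 238.03773498535156), (327.0713806152344, 135.04994201660156), 50.23285675048828)
scene small 363 [0.702 0.301 0.013] [0.851 0.36  0.031] bench z 0.0001
  handle ((816.0949096679688, 320.281005859375), (17.571258544921875, 69.99683380126953), 70.7359619140625)
scene purple 193 [0.14  0.247 0.012] [0.21  0.392 0.031] bench z -0.0001
  handle ((167.95880126953125, 354.9836730957031), (13.816390037536621, 78.49415588378906), 16.00590705871582)
side mat 537 [0.365 0.247 0.012] [0.585 0.325 0.048] bench z 0.0035
  handle ((474.51409912109375, 287.999267578125), (225.38729858398438, 24.852418899536133), 16.301963806152344)
side small 178 [0.699 0.302 0.012] [0.847 0.361 0.031] bench z 0.0012
  handle ((808.8926391601562, 318.1465148925781), (15.806028366088867, 70.31757354736328), 74.17086029052734)
side purple 240 [0.138 0.247 0.012] [0.206 0.392 0.031] bench z 0.0007
  handle ((178.35357666015625, 308.1156005859375), (11.567683219909668, 133.16627502441406), 27.14801597595215)
```

View pics/c1.png

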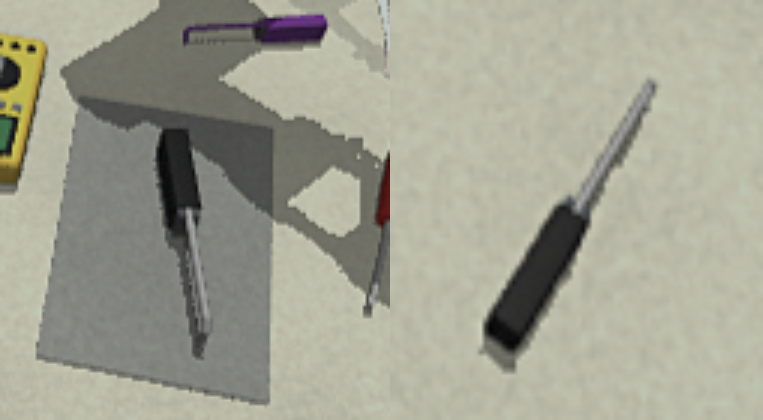

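View pics/c2.png

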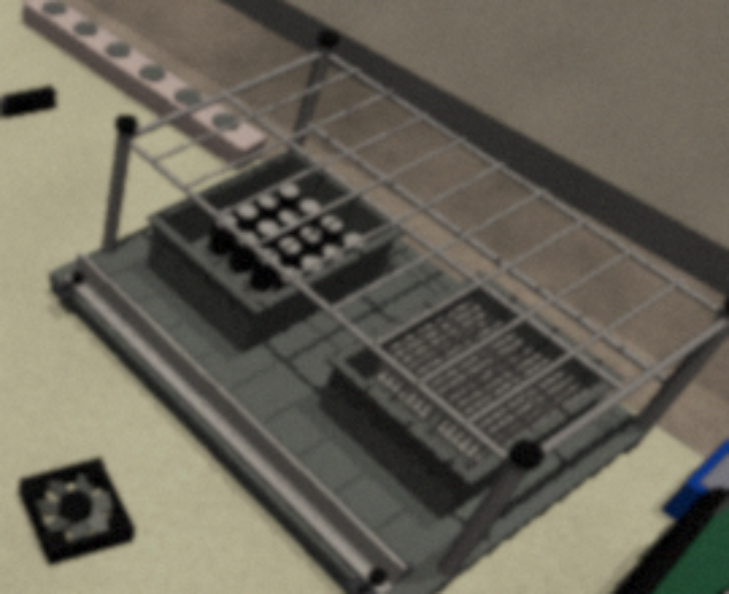

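View pics/c3.png

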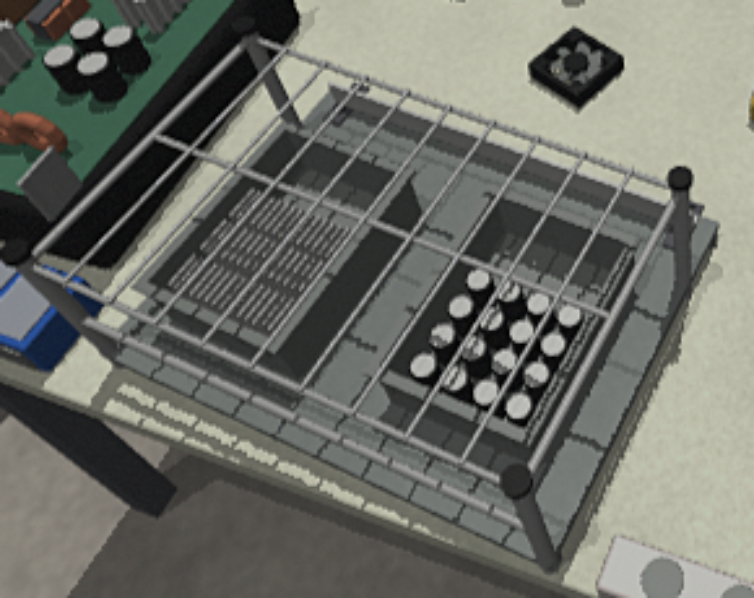

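The mat hook's handle top is at z≈0.043 with a 225 mm total reach. The off-mat one has a 70 mm handle at z≈0.031 and is the smaller one, so the mat hook is the target. The heat-sink tote is the left one in the scene view. Next I'll measure the hook, shelf, tote and stop.

Run:
```python
from h import *
Ps=[];Is=[]
for n in ['scene','side']:
    P,im=cloud(n,n+'0'); 
    Q=P.reshape(-1,3);I=im.reshape(-1,3)
    b=(Q[:,0]>.33)&(Q[:,0]<.62)&(Q[:,1]>.2)&(Q[:,1]<.36)
    h=b&(Q[:,2]>.038)&(Q[:,2]<.05)&(I.max(1)<90)
    q=Q[h]; print(n,'handletop',len(q),q.mean(0).round(4),cv2.minAreaRect((q[:,:2]*1000).astype(np.float32)))
    rod=b&(Q[:,2]>.025)&(I.max(1)>=70); q=Q[rod]; 
    if len(q): print('rod',len(q),q.min(0).round(3),q.max(0).round(3)); l=cv2.fitLine((q[:,:2]).astype(np.float32),cv2.DIST_HUBER,0,.01,.01).ravel(); print(l,np.degrees(np.arctan2(l[1],l[0])))
    # shelf posts
    t=(Q[:,2]>.194)&(Q[:,2]<.215)&(Q[:,0]>.3)&(I.max(1)<80)
    print('zmed posts',t.sum())
    q=Q[t]; lab=-np.ones(len(q),int);k=0
    for i in range(len(q)):
        if lab[i]<0:
            m=np.linalg.norm(q[:,:2]-q[i,:2],axis=1)<.04; lab[m&(lab<0)]=k;k+=1
    for j in range(k): 
        if (lab==j).sum()>5: print('  ',j,(lab==j).sum(),q[lab==j].mean(0).round(4))
```

```text
scene handletop 255 [0.4227 0.273  0.042 ] ((468.2406005859375, 286.80389404296875), (202.54776000976562, 26.344959259033203), 16.077360153198242)
rod 137 [0.392 0.277 0.025] [0.587 0.324 0.044]
[0.962268   0.2721035  0.5228211  0.30351803] 15.789474
zmed posts 383
   0 65 [ 0.663  -0.4191  0.2017]
   1 77 [0.6994 0.0442 0.202 ]
   2 102 [ 0.9389 -0.4403  0.2023]
   3 139 [0.9754 0.0228 0.2026]
side handletop 236 [0.4155 0.2712 0.0426] ((418.1645202636719, 273.9566650390625), (109.33588409423828, 27.71803092956543), 16.299917221069336)
rod 104 [0.365 0.269 0.025] [0.585 0.324 0.048]
[0.9764398  0.2157902  0.48616076 0.29654634] 12.461888
zmed posts 208
   0 43 [0.9703 0.0209 0.2019]
   1 41 [0.694  0.0406 0.2016]
   2 10 [ 0.9294 -0.4351  0.1999]
   3 114 [ 0.6575 -0.421   0.2019]
```

Run:
```python
from h import *
a=np.radians(-4.6); ex=np.array([np.cos(a),np.sin(a)]); ey=np.array([-ex[1],ex[0]])
mid=np.array([.6785,-.1885])
out={}
for n in ['scene','side']:
    P,im=cloud(n,n+'0'); Q=P.reshape(-1,3);I=im.reshape(-1,3)
    X=(Q[:,:2]-mid)@ex; Y=(Q[:,:2]-mid)@ey
    b=(abs(Y)<.26)&(X>-.15)&(X<.35)
    print(n,'deck z', np.nanmedian(Q[b&(X>.0)&(X<.02)&(abs(Y)<.1),2]))
    # stop top
    s=b&(X<-.01)&(Q[:,2]>.058)&(Q[:,2]<.07)
    print('stop top',s.sum(),'X',np.percentile(X[s],[2,10,50,90,98]).round(4),'Y',np.percentile(Y[s],[1,99]).round(3),'z',np.percentile(Q[s,2],[5,95]).round(4))
    if s.sum()>20:
        l=cv2.fitLine(np.c_[X[s],Y[s]].astype(np.float32),cv2.DIST_HUBER,0,.01,.01).ravel(); print('slope deg',np.degrees(np.arctan(l[0]/l[1])))
    # profile z by X at Y in -.05.. .05
    for x0 in np.arange(-.12,.03,.008):
        m=b&(abs(Y)<.2)&(abs(X-x0)<.004); 
        if m.sum()>5: print('   %.3f'%x0, m.sum(),np.percentile(Q[m,2],[5,50,95]).round(3))
    # rims
    for side,(y0,y1) in {'R':(-.22,-.01),'L':(.0,.22)}.items():
        m=b&(Y>y0)&(Y<y1)&(Q[:,2]>.095)&(Q[:,2]<.106)&(X>-.02)
        c=np.c_[X[m],Y[m]]*1000
        rr=cv2.minAreaRect(c.astype(np.float32)); print(side,m.sum(),rr,cv2.boxPoints(rr).round(0).tolist())
        mm=m&(X<.06)&(X>-.03)
        print('   front rim', np.percentile(X[mm],[1,5,50]) if mm.sum() else None)
```

```text
scene deck z 0.18032372496607907
stop top 312 X [-0.0549 -0.0539 -0.051  -0.0494 -0.0486] Y [-0.216  0.214] z [0.0588 0.0667]
slope deg -0.19352408
   -0.120 211 [-0.003 -0.     0.003]
   -0.112 46 [-0.003 -0.001  0.001]
   -0.104 242 [-0.003 -0.     0.002]
   -0.096 188 [-0.002  0.     0.003]
   -0.056 132 [0.028 0.063 0.066]
   -0.048 1019 [0.028 0.044 0.065]
   -0.040 300 [0.028 0.03  0.032]
   -0.032 297 [0.027 0.03  0.033]
   -0.024 224 [0.027 0.03  0.033]
   -0.016 154 [0.027 0.03  0.032]
   -0.008 130 [0.028 0.03  0.033]
   0.000 387 [0.029 0.184 0.187]
   0.008 171 [0.028 0.183 0.189]
   0.016 242 [0.029 0.099 0.189]
   0.024 814 [0.03  0.07  0.186]
R 1211 ((155.1321563720703, -116.23139190673828), (254.28131103515625, 205.4553985595703), 0.6561336517333984) [[27.0, -15.0], [29.0, -220.0], [283.0, -217.0], [281.0, -12.0]]
   front rim [0.02908458 0.02992452 0.0370258 ]
L 1365 ((146.83255004882812, 110.11322784423828), (269.9648132324219, 212.80343627929688), 0.18161830306053162) [[12.0, 216.0], [12.0, 3.0], [282.0, 4.0], [281.0, 217.0]]
   front rim [0.01306889 0.01426272 0.0
[... 490 characters left out ...]
.048 32 [0.063 0.064 0.065]
   -0.024 319 [0.028 0.03  0.033]
   -0.016 369 [0.028 0.03  0.033]
   -0.008 387 [0.028 0.031 0.033]
   0.000 818 [0.029 0.182 0.187]
   0.008 412 [0.028 0.031 0.189]
   0.016 1148 [0.029 0.054 0.102]
   0.024 479 [0.029 0.033 0.189]
R 942 ((151.0751190185547, -118.82759094238281), (251.706787109375, 203.4711456298828), 0.3215481638908386) [[25.0, -18.0], [26.0, -221.0], [277.0, -220.0], [276.0, -16.0]]
   front rim [0.0261768  0.02715693 0.03273713]
L 768 ((143.95147705078125, 108.93961334228516), (265.7701110839844, 202.19866943359375), 0.1527756005525589) [[11.0, 210.0], [11.0, 7.0], [277.0, 8.0], [277.0, 210.0]]
   front rim [0.01122674 0.01206595 0.01894519]
```

Run:
```python
from h import *
a=np.radians(-4.4); ex=np.array([np.cos(a),np.sin(a)]); ey=np.array([-ex[1],ex[0]])
mid=np.array([.6785,-.1885])
for n in ['scene','side']:
    P,im=cloud(n,n+'0'); Q=P.reshape(-1,3);I=im.reshape(-1,3)
    b=(Q[:,0]>.33)&(Q[:,0]<.62)&(Q[:,1]>.2)&(Q[:,1]<.36)
    A=np.radians(16); u=np.array([np.cos(A),np.sin(A)]); v=np.array([-u[1],u[0]]); c=np.array([.418,.272])
    s=(Q[:,:2]-c)@u; t=(Q[:,:2]-c)@v
    h=b&(abs(Q[:,2]-.0425)<.006)&(s<.048)
    r_=cv2.minAreaRect((Q[h,:2]*1000).astype(np.float32)); print(n,'handle s',np.percentile(s[h],[1,99]),'t',np.percentile(t[h],[1,50,99]),r_)
    rd=b&(s>.06)&(Q[:,2]>.02)&(abs(t)<.03)
    print(' rod s',np.percentile(s[rd],[1,99]),'z',np.percentile(Q[rd,2],[50,90]))
    pf=np.polyfit(s[rd],t[rd],1); print(' rod line t0',pf[1],'slope deg',np.degrees(np.arctan(pf[0])))
    X=(Q[:,:2]-mid)@ex; Y=(Q[:,:2]-mid)@ey
    # front rim by Y bins: smallest X with z near .1
    pts=[]
    for y0 in np.arange(-.2,-.03,.006):
        m=(abs(Y-y0)<.003)&(abs(Q[:,2]-.1)<.004)&(X>0)&(X<.1)
        if m.sum()>2: pts.append((y0,np.percentile(X[m],10),m.sum()))
    pts=np.array(pts); print(' rim',[(round(p[0],3),round(p[1],3),int(p[2])) for p in pts])
    for y0 in np.arange(-.2,.2,.03):
        m=(abs(Y-y0)<.01)&(Q[:,2]>.060)&(Q[:,2]<.07)&(X<-.02)
        print('  stop y %.2f'%y0,m.sum(),np.percentile(X[m],[10,90]).round(4))
# inside obstacles between
for n,c in [('scene',((255,385,),)),]: pass
```

```text
scene handle s [-0.04724625  0.04774439] t [-0.01260739 -0.00054037  0.01272639] ((417.4424743652344, 272.16351318359375), (96.81622314453125, 26.344959259033203), 16.07735824584961)
 rod s [0.06117657 0.17560665] z [0.0391393  0.04187449]
 rod line t0 0.0005261935254323191 slope deg 0.3047969151106425
 rim [(np.float64(-0.2), np.float64(0.038), 44), (np.float64(-0.194), np.float64(0.035), 49), (np.float64(-0.188), np.float64(0.03), 6), (np.float64(-0.182), np.float64(0.03), 10), (np.float64(-0.176), np.float64(0.03), 7), (np.float64(-0.17), np.float64(0.031), 5), (np.float64(-0.164), np.float64(0.031), 6), (np.float64(-0.158), np.float64(0.034), 3), (np.float64(-0.152), np.float64(0.029), 9), (np.float64(-0.146), np.float64(0.029), 10), (np.float64(-0.14), np.float64(0.032), 8), (np.float64(-0.134), np.float64(0.03), 7), (np.float64(-0.128), np.float64(0.03), 9), (np.float64(-0.122), np.float64(0.032), 7), (np.float64(-0.116), np.float64(0.031), 9), (np.float64(-0.11), np.float64(0.03), 4), (np.float64(-0.104), np.float64(0.03), 6), (np.float64(-0.098), np.float64(0.031), 8), (np.fl
[... 2146 characters left out ...]
068), np.float64(0.029), 9), (np.float64(-0.062), np.float64(0.029), 10), (np.float64(-0.056), np.float64(0.028), 8), (np.float64(-0.05), np.float64(0.033), 44), (np.float64(-0.044), np.float64(0.031), 45)]
  stop y -0.20 27 [-0.057  -0.0526]
  stop y -0.17 27 [-0.0567 -0.0515]
  stop y -0.14 23 [-0.057  -0.0531]
  stop y -0.11 21 [-0.0561 -0.0528]
  stop y -0.08 23 [-0.0563 -0.0528]
  stop y -0.05 20 [-0.0565 -0.0529]
  stop y -0.02 16 [-0.056 -0.053]
  stop y 0.01 22 [-0.0562 -0.0523]
  stop y 0.04 19 [-0.0563 -0.0523]
  stop y 0.07 142 [-0.7196 -0.116 ]
  stop y 0.10 56 [-0.7469 -0.0543]
  stop y 0.13 73 [-0.773 -0.054]
  stop y 0.16 14 [-0.0553 -0.0515]
  stop y 0.19 15 [-0.0562 -0.051 ]
```

```bash
cat >> h.py <<'E'
def plan(p,yaw=None):
    """p world TCP target; yaw = direction (deg) of tool x, tool down"""
    s=sense(); q=s['tool_rot']; M=R.from_quat([q[1],q[2],q[3],q[0]])
    d=M.inv().apply(np.array(p)-s['tool_pos'])
    rv=np.zeros(3)
    if yaw is not None:
        y=np.radians(yaw); x=np.array([np.cos(y),np.sin(y),0]); z=np.array([0,0,-1.]); T=R.from_matrix(np.c_[x,np.cross(z,x),z])
        rv=(M.inv()*T).as_rotvec()
    xx=M.as_matrix()[:,0]; print('t %.2f'%s['time'],'pos',s['tool_pos'].round(4),'yaw %.2f'%np.degrees(np.arctan2(xx[1],xx[0])),'z-axis',M.as_matrix()[:,2].round(3),'F',s['contact_force'].round(1),'open',round(s['opening'],4))
    print('SHARES',(d/.1).round(3),(rv/np.pi).round(4))
E
python3 -c "
from h import *
plan([.416,.272,.12],196.3)"
```

```text
t 0.15 pos [0.2314 0.4709 0.2308] yaw 153.83 z-axis [-0.001 -0.001 -1.   ] F [-0.2  0.3  0.2] open 0.0858
SHARES [-2.535 -0.97   1.108] [-3.00e-04 -2.00e-04 -2.36e-01]
```

Request:
{"api": "arm_command", "payload": {
  "rows": [
    [-0.5,-0.2,0.1,0,0,-0.059,85],
    [-1,-0.4,0.2,0,0,-0.118,85],
    [-1,-0.6,0.3,0,0,-0.177,85],
    [-1,-0.8,0.4,0,0,-0.236,85]
  ],
  "newtons": 100
}}

```text
time: 0.65
tool_pos: [0.2862, 0.354, 0.1907]
tool_rot: [-0.0, -0.135, 0.991, -0.0]
contact_force: [-0.0, 0.3, 0.3]
opening: 0.0849
```

```bash
python3 -c "
from h import *
plan([.416,.272,.14],196.3)"
```

```text
t 0.65 pos [0.2862 0.354  0.1907] yaw -164.52 z-axis [-0.001 -0.001 -1.   ] F [-0.   0.3  0.3] open 0.0849
SHARES [-1.032 -1.137  0.506] [-0.0001 -0.0002 -0.0046]
```

Request:
{"api": "arm_command", "payload": {
  "rows": [
    [-0.5,-0.5,0.25,0,0,-0.0046,85],
    [-1,-1,0.5,0,0,-0.0046,85],
    [-1,-1,0.5,0,0,-0.0046,85]
  ]
}}

```text
time: 1.02
tool_pos: [0.4105, 0.2832, 0.14]
tool_rot: [-0.001, -0.138, 0.99, -0.0]
contact_force: [-0.6, -0.5, -0.1]
opening: 0.085
```

```bash
python3 -c "
from h import *
plan([.416,.272,.013],196.3)
snap('wrist','w1')"
```

```text
t 1.02 pos [0.4105 0.2832 0.14  ] yaw -164.09 z-axis [-0.001 -0.001 -1.   ] F [-0.6 -0.5 -0.1] open 0.085
SHARES [-0.024 -0.122  1.27 ] [-0.0002 -0.0004 -0.0022]
```

View pics/w1.png

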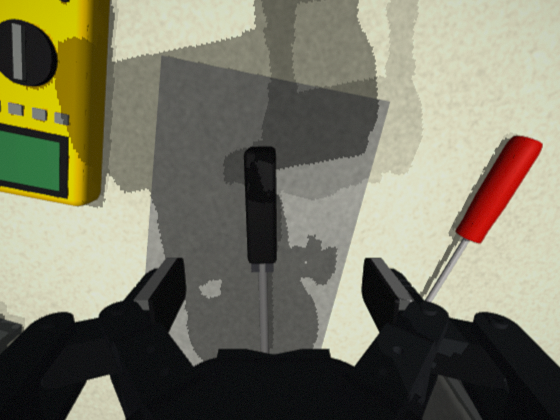

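The wrist view shows the black handle at (246..276, 148..262), with the rod running down under the gripper. The red screwdriver (480,200) and the meter (70,130) are clear of the jaws. Now I'll refine the pose from the wrist cloud.

Run:
```python
from h import *
P,im=cloud('wrist','w1'); S=P[140:275,235:290].reshape(-1,3)
h=S[abs(S[:,2]-.0425)<.006]; print(len(h),np.median(h[:,2])); print(cv2.minAreaRect((h[:,:2]*1000).astype(np.float32)))
S=P[265:345,245:290].reshape(-1,3); rd=S[(S[:,2]>.028)]; print(len(rd),rd.mean(0)); l=cv2.fitLine(rd[:,:2].astype(np.float32),cv2.DIST_HUBER,0,.01,.01).ravel();print(l,np.degrees(np.arctan2(l[1],l[0])))
```

```text
3724 0.04340269308955541
((419.5475158691406, 275.776611328125), (111.7403564453125, 25.98642349243164), 16.417179107666016)
773 [0.49766183 0.29902133 0.04085909]
[0.9585919  0.28478342 0.49766183 0.29902133] 16.545904
```

```bash
python3 -c "
from h import *
plan([.4165,.2747,.013],196.45)"
```

```text
t 1.07 pos [0.4118 0.2824 0.1394] yaw -164.12 z-axis [-0.001 -0.002 -1.   ] F [ 3.2 -1.3  0.6] open 0.0851
SHARES [-0.025 -0.085  1.264] [-0.0004 -0.0004 -0.0032]
```

Request:
{"api": "arm_command", "payload": {
  "rows": [
    [-0.025,-0.085,0.4,0,0,-0.0032,85],
    [-0.025,-0.085,0.8,0,0,-0.0032,85],
    [-0.025,-0.085,0.8,0,0,-0.0032,85]
  ]
}}

```text
time: 1.45
tool_pos: [0.4113, 0.2768, 0.0592]
tool_rot: [-0.003, -0.145, 0.989, -0.001]
contact_force: [-0.6, -0.4, 0.2]
opening: 0.085
```

```bash
python3 -c "
from h import *
plan([.4165,.2747,.013],196.45)"
```

```text
t 1.45 pos [0.4113 0.2768 0.0592] yaw -163.38 z-axis [-0.006 -0.003 -1.   ] F [-0.6 -0.4  0.2] open 0.085
SHARES [-0.047 -0.034  0.462] [-0.0003 -0.002   0.001 ]
```

Request:
{"api": "arm_command", "payload": {
  "rows": [
    [-0.03,-0.03,0.2,0,0,0,85],
    [-0.04,-0.03,0.35,0,0,0,85],
    [-0.04,-0.03,0.46,0,0,0,85],
    [-0.04,-0.03,0.46,0,0,0,85]
  ]
}}

```text
time: 1.95
tool_pos: [0.4178, 0.2759, 0.0151]
tool_rot: [-0.001, -0.145, 0.989, -0.0]
contact_force: [0.1, 0.1, -0.3]
opening: 0.0852
```

```bash
python3 -c "
from h import *
plan([.4165,.2747,.013],196.45)"
```

```text
t 1.95 pos [0.4178 0.2759 0.0151] yaw -163.36 z-axis [-0.001 -0.    -1.   ] F [ 0.1  0.1 -0.3] open 0.0852
SHARES [ 0.016 -0.008  0.021] [-0.     -0.0003  0.001 ]
```

Good. Closing the jaws.

Request:
{"api": "arm_command", "payload": {
  "rows": [
    [0.015,-0.01,0.01,0,0,0,60],
    [0.015,-0.01,0.01,0,0,0,20],
    [0.015,-0.01,0.01,0,0,0,20],
    [0.015,-0.01,0.01,0,0,0,20],
    [0.015,-0.01,0.01,0,0,0,20],
    [0.015,-0.01,0.01,0,0,0,20]
  ],
  "newtons": 100
}}

```text
time: 2.7
tool_pos: [0.4174, 0.2746, 0.0149]
tool_rot: [0.001, -0.145, 0.99, 0.0]
contact_force: [-0.5, -0.5, 5.3]
opening: 0.0241
```

```bash
python3 -c "
from h import *
plan([.4165,.2747,.10],196.45)"
```

```text
t 2.70 pos [0.4174 0.2746 0.0149] yaw -163.38 z-axis [ 0.001  0.001 -1.   ] F [-0.5 -0.5  5.3] open 0.0241
SHARES [ 0.007  0.003 -0.851] [0.0001 0.0003 0.0009]
```

Request:
{"api": "arm_command", "payload": {
  "rows": [
    [0,0,-0.1,0,0,0,15],
    [0,0,-0.4,0,0,0,15],
    [0,0,-0.8,0,0,0,15],
    [0,0,-1,0,0,0,15],
    [0,0,-1,0,0,0,15]
  ]
}}

```text
time: 3.32
tool_pos: [0.4178, 0.2748, 0.1159]
tool_rot: [0.002, -0.145, 0.989, 0.001]
contact_force: [-0.2, 0.7, -2.4]
opening: 0.0245
```

Run:
```python
from h import *
snap('scene','s1'); snap('side','d1'); plan([.4165,.2747,.10],196.45)
a=cv2.imread('pics/s1.png')[130:300,280:480]; b=cv2.imread('pics/d1.png')[60:230,110:310]
cv2.imwrite('pics/c4.png',cv2.resize(np.hstack([a,b]),None,fx=2,fy=2))
```

```text
t 3.42 pos [0.4166 0.2742 0.1138] yaw -163.38 z-axis [-0.001 -0.    -1.   ] F [ 0.1 -0.4 -1.8] open 0.0246
SHARES [-0.001  0.005  0.138] [-0.     -0.0003  0.001 ]
```

View pics/c4.png

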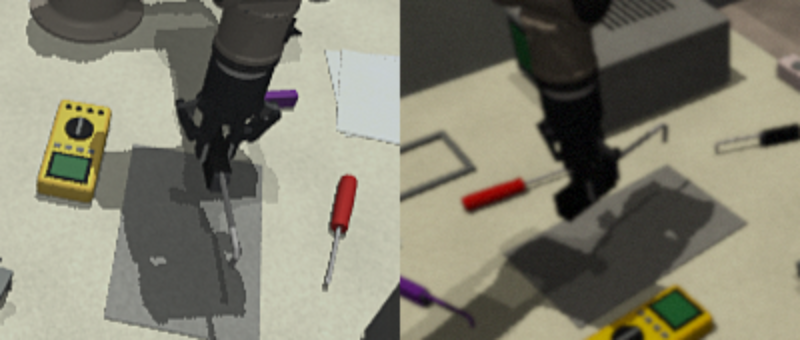

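Hook is lifted and held straight. I'll measure rod and tip in the hand.

Run:
```python
from h import *
A=np.radians(16.5); u=np.array([np.cos(A),np.sin(A)]); v=np.array([-u[1],u[0]]); c=np.array([.4166,.2742])
for n,f in [('scene','s1'),('side','d1')]:
    P,im=cloud(n,f); Q=P.reshape(-1,3); s=(Q[:,:2]-c)@u; t=(Q[:,:2]-c)@v
    m=(s>.06)&(s<.2)&(abs(t)<.02)&(Q[:,2]>.09)&(Q[:,2]<.16)
    q=Q[m]; rodm=m&(s<.16)
    print(n,m.sum(),'smax',np.percentile(s[m],[95,99,100]),'zmin at tip',Q[m&(s>.16),2].min(),'t line',np.polyfit(s[rodm],t[rodm],1),'z line',np.polyfit(s[rodm],Q[rodm,2],1))
```

```text
scene 155 smax [0.17556597 0.17725097 0.17849993] zmin at tip 0.10658637508011082 t line [ 0.00454302 -0.00206024] z line [0.00809503 0.13984201]
side 95 smax [0.17006591 0.17394063 0.17615307] zmin at tip 0.1067068326282542 t line [ 0.00376655 -0.00179953] z line [0.00412078 0.13887774]
```

Request:
{"api": "arm_command", "payload": {
  "rows": [
    [0,-0.3,-0.1,0,0,0.04,15],
    [0,-0.65,-0.1,0,0,0.08,15],
    [0,-1,-0.1,0,0,0.117,15]
  ]
}}

```text
time: 3.8
tool_pos: [0.445, 0.1776, 0.123]
tool_rot: [-0.001, 0.04, 0.999, -0.0]
contact_force: [0.1, 0.4, -2.1]
opening: 0.0247
```

```bash
python3 -c "
from h import *
plan([.435,-.29,.128],175.6)"
```

```text
t 3.80 pos [0.445  0.1776 0.123 ] yaw 175.37 z-axis [-0.003 -0.    -1.   ] F [ 0.1  0.4 -2.1] open 0.0247
SHARES [-0.277 -4.669 -0.048] [-0.0002 -0.0008 -0.0013]
```

Request:
{"api": "arm_command", "payload": {
  "rows": [
    [-0.03,-0.5,-0.02,0,0,0,15],
    [-0.06,-1,-0.05,0,0,0,15]
  ]
}}

```text
time: 4.05
tool_pos: [0.4429, 0.0771, 0.1279]
tool_rot: [-0.001, 0.038, 0.999, -0.0]
contact_force: [-0.0, -0.0, -2.2]
opening: 0.0248
```

Request:
{"api": "arm_command", "payload": {
  "rows": [
    [-0.03,-0.5,0,0,0,0,15],
    [-0.06,-1,0,0,0,0,15]
  ]
}}

```text
time: 4.3
tool_pos: [0.4412, -0.0231, 0.1281]
tool_rot: [-0.001, 0.039, 0.999, 0.0]
contact_force: [1.8, -0.2, -2.0]
opening: 0.0243
```

Request:
{"api": "arm_command", "payload": {
  "rows": [
    [-0.03,-0.5,0,0,0,0,15],
    [-0.06,-1,0,0,0,0,15]
  ]
}}

```text
time: 4.55
tool_pos: [0.4394, -0.1232, 0.128]
tool_rot: [-0.001, 0.039, 0.999, 0.001]
contact_force: [0.1, 0.4, -2.3]
opening: 0.0243
```

Request:
{"api": "arm_command", "payload": {
  "rows": [
    [-0.03,-0.5,0,0,0,0,15],
    [-0.06,-1,0,0,0,0,15]
  ]
}}

```text
time: 4.8
tool_pos: [0.4377, -0.2232, 0.1279]
tool_rot: [-0.001, 0.039, 0.999, 0.001]
contact_force: [0.8, 0.1, -1.7]
opening: 0.0242
```

```bash
python3 -c "
from h import *
plan([.47,-.293,.126],175.5)"
```

```text
t 4.80 pos [ 0.4377 -0.2232  0.1279] yaw 175.55 z-axis [-0.002  0.002 -1.   ] F [ 0.8  0.1 -1.7] open 0.0242
SHARES [-0.376 -0.67   0.017] [ 0.0005 -0.0007  0.0003]
```

Request:
{"api": "arm_command", "payload": {
  "rows": [
    [-0.1,-0.35,0.02,0,0,0,15],
    [-0.37,-0.67,0.02,0,0,0,15],
    [-0.37,-0.67,0.02,0,0,0,15]
  ]
}}

```text
time: 5.18
tool_pos: [0.4707, -0.2936, 0.1254]
tool_rot: [-0.001, 0.04, 0.999, 0.0]
contact_force: [-1.0, 0.2, -1.3]
opening: 0.0242
```

Run:
```python
from h import *
plan([.5544,-.2995,.1255],175.6)
snap('scene','s2'); snap('side','d2')
a=cv2.imread('pics/s2.png')[150:400,0:300]; b=cv2.imread('pics/d2.png')[110:360,260:560]
cv2.imwrite('pics/c5.png',cv2.resize(np.hstack([a,b]),None,fx=1.33,fy=1.33))
```

```text
t 5.17 pos [ 0.4707 -0.2936  0.1254] yaw 175.45 z-axis [-0.001  0.001 -1.   ] F [-1.   0.2 -1.3] open 0.0242
SHARES [-0.839  0.008 -0.002] [ 0.0002 -0.0003 -0.0008]
```

View pics/c5.png

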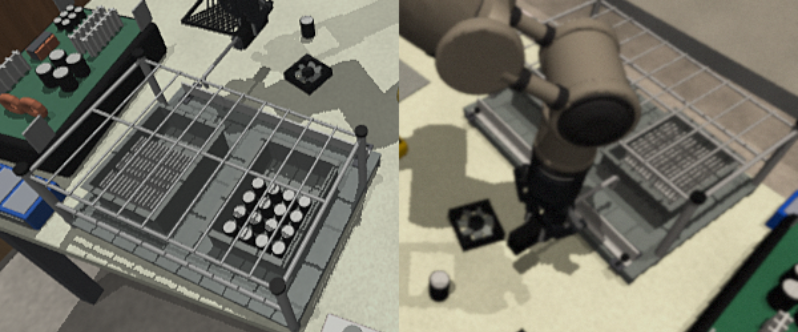

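The hook is lined up with the heat-sink tote, its tip at about (153,214) in scene, over the stop. Advancing under the roof at z 0.1255.

Request:
{"api": "arm_command", "payload": {
  "rows": [
    [-0.2,0,0,0,0,0,15],
    [-0.45,0,0,0,0,0,15],
    [-0.7,0,0,0,0,0,15],
    [-0.84,0.01,0,0,0,0,15],
    [-0.84,0.01,0,0,0,0,15]
  ]
}}

```text
time: 5.9
tool_pos: [0.5541, -0.2957, 0.1264]
tool_rot: [-0.001, 0.038, 0.999, 0.001]
contact_force: [-0.0, -0.1, -2.2]
opening: 0.0246
```

Run:
```python
from h import *
plan([.5544,-.2995,.0855],175.6)
snap('scene','s3'); snap('side','d3')
a=cv2.imread('pics/s3.png')[190:360,50:210]; b=cv2.imread('pics/d3.png')[170:340,380:540]
cv2.imwrite('pics/c6.png',cv2.resize(np.hstack([a,b]),None,fx=2.5,fy=2.5,interpolation=cv2.INTER_CUBIC))
a_=np.radians(-4.4); ex=np.array([np.cos(a_),np.sin(a_)]); ey=np.array([-ex[1],ex[0]]); mid=np.array([.6785,-.1885])
for n,f in [('scene','s3'),('side','d3')]:
    P,im=cloud(n,f); Q=P.reshape(-1,3); X=(Q[:,:2]-mid)@ex; Y=(Q[:,:2]-mid)@ey
    m=(abs(Y+.122)<.02)&(X>-.06)&(X<.08)&(Q[:,2]>.110)&(Q[:,2]<.165); print(n,m.sum(),np.percentile(X[m],[0,50,99]).round(4),np.median(Y[m]).round(4),Q[m,2].min().round(3),Q[m,2].max().round(3))
```

```text
t 5.90 pos [ 0.5541 -0.2957  0.1264] yaw 175.67 z-axis [-0.001  0.001 -1.   ] F [-0.  -0.1 -2.2] open 0.0246
SHARES [-0.006 -0.038  0.409] [ 0.0003 -0.0005  0.0004]
scene 171 [-0.0599  0.0041  0.0599] -0.1145 0.116 0.155
side 109 [-0.0326  0.0093  0.0548] -0.118 0.117 0.154
```

View pics/c6.png

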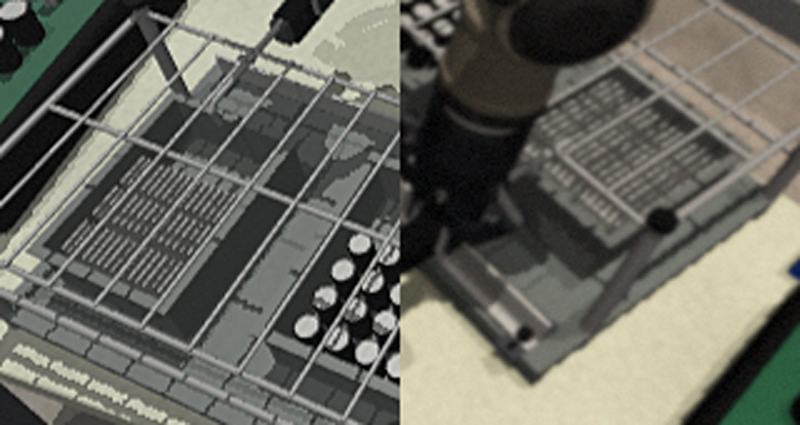

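Same-view check: the tip centre is 10–12 mm behind the lip's inner face, and about 5 mm left of mid width. I'll correct slightly and lower.

Request:
{"api": "arm_command", "payload": {
  "rows": [
    [-0.03,-0.04,0,0,0,0,15],
    [-0.03,-0.05,0.12,0,0,0,15],
    [-0.03,-0.05,0.26,0,0,0,15],
    [-0.03,-0.05,0.4,0,0,0,15],
    [-0.03,-0.05,0.4,0,0,0,15]
  ]
}}

```text
time: 6.62
tool_pos: [0.5558, -0.3017, 0.0852]
tool_rot: [-0.002, 0.039, 0.999, 0.001]
contact_force: [-0.5, 0.4, -0.8]
opening: 0.0246
```

Run:
```python
from h import *
plan([.55,-.3,.0855],175.6)
snap('scene','s4'); snap('side','d4')
a=cv2.imread('pics/s4.png')[190:360,50:210]; b=cv2.imread('pics/d4.png')[170:340,380:540]
cv2.imwrite('pics/c7.png',cv2.resize(np.hstack([a,b]),None,fx=2.5,fy=2.5,interpolation=cv2.INTER_CUBIC))
```

```text
t 6.62 pos [ 0.5558 -0.3017  0.0852] yaw 175.56 z-axis [-0.003  0.002 -1.   ] F [-0.5  0.4 -0.8] open 0.0246
SHARES [ 0.059  0.013 -0.003] [ 0.0007 -0.001  -0.0002]
```

View pics/c7.png

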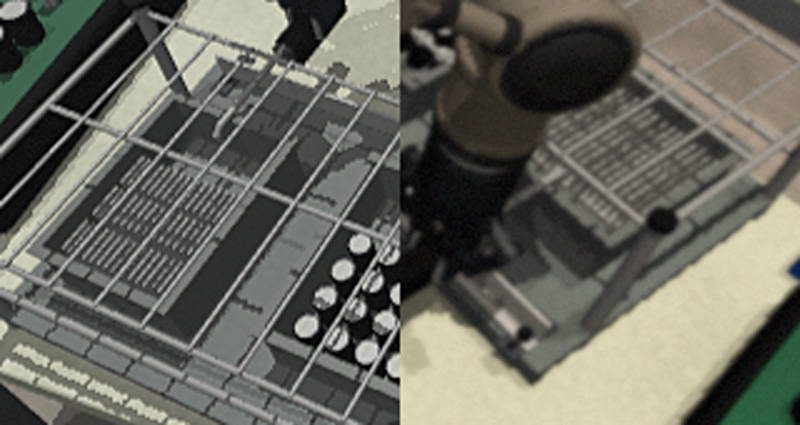

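The hook's turned-down end is inside the tote, behind its front wall (crop (225,120)). Pulling gently.

Request:
{"api": "arm_command", "payload": {
  "rows": [
    [0.03,0,0,0,0,0,15],
    [0.06,0,0,0,0,0,15],
    [0.09,0,0,0,0,0,15],
    [0.12,0,0,0,0,0,15],
    [0.15,0,0,0,0,0,15],
    [0.18,0,0,0,0,0,15]
  ]
}}

```text
time: 7.48
tool_pos: [0.5393, -0.3011, 0.0874]
tool_rot: [0.001, 0.039, 0.999, -0.0]
contact_force: [2.7, -1.0, -3.1]
opening: 0.0247
```

Run:
```python
from h import *
plan([.55,-.3,.0855],175.6)
```

```text
t 7.47 pos [ 0.5393 -0.3011  0.0874] yaw 175.56 z-axis [ 0.001 -0.    -1.   ] F [ 2.7 -1.  -3.1] open 0.0247
SHARES [-0.106  0.019  0.019] [-0.0001  0.0005 -0.0002]
```

Request:
{"api": "arm_command", "payload": {
  "rows": [
    [0.04,0,0.01,0,0,0,15],
    [0.08,0,0.01,0,0,0,15],
    [0.12,0,0.01,0,0,0,15],
    [0.16,0,0.01,0,0,0,15],
    [0.2,0,0.01,0,0,0,15],
    [0.24,0,0.01,0,0,0,15],
    [0.28,0,0.01,0,0,0,15],
    [0.32,0,0.01,0,0,0,15]
  ]
}}

```text
time: 8.48
tool_pos: [0.5068, -0.2986, 0.0864]
tool_rot: [0.0, 0.039, 0.999, -0.0]
contact_force: [4.9, -0.7, 0.2]
opening: 0.0246
```

Run:
```python
from h import *
plan([.55,-.3,.0855],175.6)
snap('scene','s5'); snap('side','d5')
a=cv2.imread('pics/s5.png')[190:360,50:210]; b=cv2.imread('pics/d5.png')[170:340,380:540]
cv2.imwrite('pics/c8.png',cv2.resize(np.hstack([a,b]),None,fx=2.5,fy=2.5,interpolation=cv2.INTER_CUBIC))
```

```text
t 8.47 pos [ 0.5068 -0.2986  0.0864] yaw 175.56 z-axis [ 0. -0. -1.] F [ 4.9 -0.7  0.2] open 0.0246
SHARES [-0.432  0.019  0.009] [-0.      0.0001 -0.0002]
```

View pics/c8.png

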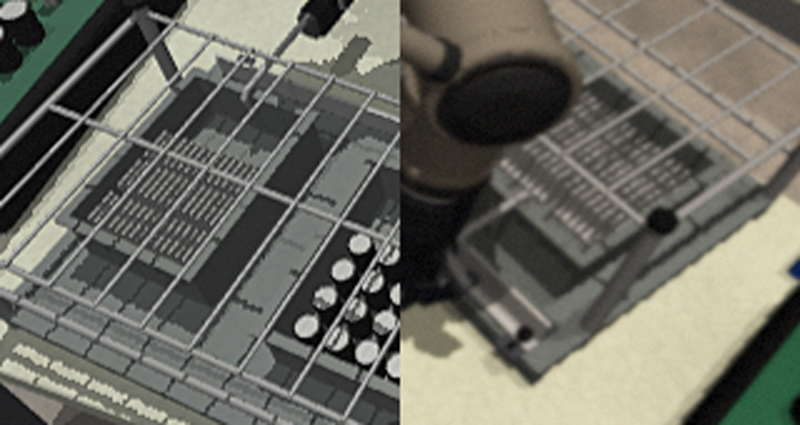

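The tote follows the hook, with 3–5 N of drag. Measuring the remaining gap and skew.

```bash
cat >> h.py <<'E'
def rim(fs):
    a_=np.radians(-4.4); ex=np.array([np.cos(a_),np.sin(a_)]); ey=np.array([-ex[1],ex[0]]); mid=np.array([.6785,-.1885])
    for n,f,st in [('scene',fs[0],-.0500),('side',fs[1],-.0527)]:
        P,im=cloud(n,f); Q=P.reshape(-1,3); X=(Q[:,:2]-mid)@ex; Y=(Q[:,:2]-mid)@ey
        pts=[]
        for y0 in np.arange(-.21,-.03,.005):
            if abs(y0+.120)<.012: continue
            m=(abs(Y-y0)<.0025)&(abs(Q[:,2]-.1)<.0045)&(X>-.075)&(X<.06)
            if m.sum()>3: pts.append((y0,np.percentile(X[m],10)))
        pts=np.array(pts)
        if len(pts)<3: print(n,'few'); continue
        k=np.ones(len(pts),bool)
        for _ in range(4):
            pf=np.polyfit(pts[k,0],pts[k,1],1); e=pts[:,1]-np.polyval(pf,pts[:,0]); k=abs(e)<max(.002,1.5*np.median(abs(e)))
        print(n,'rim X at mid %.4f skew deg %.2f n %d/%d Y %.3f..%.3f'%(np.polyval(pf,-.12),np.degrees(np.arctan(pf[0])),k.sum(),len(k),pts[k,0].min(),pts[k,0].max()),'wall-to-stop gap mm %.1f'%((np.polyval(pf,-.12)+.006-st)*1e3))
E
python3 - <<'E'
from h import *
rim(('s0','d0')) if 0 else rim(('scene0','side0')); rim(('s5','d5'))
E
```

```text
scene rim X at mid 0.0312 skew deg 0.19 n 21/27 Y -0.200..-0.050 wall-to-stop gap mm 87.2
side rim X at mid 0.0277 skew deg 0.96 n 26/29 Y -0.200..-0.040 wall-to-stop gap mm 86.4
scene rim X at mid -0.0056 skew deg 0.54 n 19/26 Y -0.190..-0.060 wall-to-stop gap mm 50.4
side rim X at mid -0.0086 skew deg 0.88 n 16/19 Y -0.190..-0.090 wall-to-stop gap mm 50.1
```

Request:
{"api": "arm_command", "payload": {
  "rows": [
    [0.05,0,0.01,0,0,0,15],
    [0.1,0,0.01,0,0,0,15],
    [0.15,0,0.01,0,0,0,15],
    [0.2,0,0.01,0,0,0,15],
    [0.25,0,0.01,0,0,0,15],
    [0.3,0,0.01,0,0,0,15],
    [0.35,0,0.01,0,0,0,15],
    [0.39,0,0.01,0,0,0,15]
  ]
}}

```text
time: 9.57
tool_pos: [0.4681, -0.2956, 0.0854]
tool_rot: [0.0, 0.039, 0.999, -0.0]
contact_force: [5.7, -0.1, -1.2]
opening: 0.0245
```

Run:
```python
from h import *
plan([.55,-.3,.0855],175.6)
snap('scene','s6'); snap('side','d6'); rim(('s6','d6'))
```

```text
t 9.57 pos [ 0.4681 -0.2956  0.0854] yaw 175.56 z-axis [ 0.001 -0.    -1.   ] F [ 5.7 -0.1 -1.2] open 0.0245
SHARES [-0.82   0.019 -0.001] [-0.      0.0002 -0.0002]
scene rim X at mid -0.0441 skew deg 0.02 n 19/27 Y -0.190..-0.060 wall-to-stop gap mm 11.9
side rim X at mid -0.0474 skew deg 0.99 n 17/21 Y -0.190..-0.085 wall-to-stop gap mm 11.3
```

Request:
{"api": "arm_command", "payload": {
  "rows": [
    [0.015,0,0,0,0,0,15],
    [0.03,0,0,0,0,0,15],
    [0.045,0,0,0,0,0,15],
    [0.06,0,0,0,0,0,15],
    [0.075,0,0,0,0,0,15],
    [0.085,0,0,0,0,0,15]
  ]
}}

```text
time: 10.42
tool_pos: [0.4595, -0.2948, 0.0852]
tool_rot: [-0.0, 0.039, 0.999, 0.0]
contact_force: [6.1, -0.6, -0.9]
opening: 0.0246
```

Request:
{"api": "arm_command", "payload": {
  "rows": [
    [0.01,0,0,0,0,0,15]
  ]
}}

```text
time: 10.55
tool_pos: [0.4585, -0.2948, 0.0853]
tool_rot: [0.0, 0.039, 0.999, 0.0]
contact_force: [5.0, 0.1, -1.3]
opening: 0.0246
```

Request:
{"api": "arm_command", "payload": {
  "rows": [
    [0.01,0,0,0,0,0,15]
  ]
}}

```text
time: 10.68
tool_pos: [0.458, -0.2948, 0.0853]
tool_rot: [0.001, 0.039, 0.999, -0.0]
contact_force: [6.7, -0.4, -1.2]
opening: 0.0246
```

Request:
{"api": "arm_command", "payload": {
  "rows": [
    [0.005,0,0,0,0,0,15],
    [0.005,0,0,0,0,0,15]
  ]
}}

```text
time: 10.92
tool_pos: [0.4576, -0.2947, 0.0853]
tool_rot: [0.001, 0.039, 0.999, -0.0]
contact_force: [7.8, -0.5, -2.0]
opening: 0.0244
```

Run:
```python
from h import *
plan([.55,-.3,.0855],175.6)
snap('scene','s7'); snap('side','d7'); rim(('s7','d7'))
```

```text
t 10.93 pos [ 0.4576 -0.2947  0.0853] yaw 175.57 z-axis [ 0.001 -0.    -1.   ] F [ 7.8 -0.5 -2. ] open 0.0244
SHARES [-0.925  0.019 -0.   ] [-0.0001  0.0004 -0.0002]
scene rim X at mid -0.0356 skew deg 0.17 n 5/9 Y -0.205..-0.045 wall-to-stop gap mm 20.4
side rim X at mid -0.0577 skew deg 0.40 n 17/21 Y -0.190..-0.085 wall-to-stop gap mm 1.0
```

Request:
{"api": "arm_command", "payload": {
  "rows": [
    [0.005,0,0,0,0,0,15],
    [0.005,0,0,0,0,0,15]
  ]
}}

```text
time: 11.28
tool_pos: [0.4576, -0.2948, 0.0854]
tool_rot: [0.001, 0.039, 0.999, -0.0]
contact_force: [9.1, -0.2, -2.0]
opening: 0.0246
```

Request:
{"api": "arm_command", "payload": {
  "rows": [
    [0.005,0,0,0,0,0,15],
    [0.005,0,0,0,0,0,15]
  ]
}}

```text
time: 11.52
tool_pos: [0.4575, -0.2948, 0.0855]
tool_rot: [0.002, 0.039, 0.999, -0.0]
contact_force: [11.2, -0.8, -4.1]
opening: 0.0242
```

Request:
{"api": "arm_command", "payload": {
  "rows": [
    [0.004,0,0,0,0,0,15],
    [0.007,0,0,0,0,0,15],
    [0.007,0,0,0,0,0,15]
  ]
}}

```text
time: 11.9
tool_pos: [0.4574, -0.2949, 0.0855]
tool_rot: [0.002, 0.039, 0.999, -0.001]
contact_force: [13.4, 0.5, -3.9]
opening: 0.0238
```

Run:
```python
from h import *
plan([.55,-.3,.0855],175.6)
snap('scene','s8'); snap('side','d8'); rim(('s8','d8'))
a=cv2.imread('pics/s8.png')[190:360,50:210]; b=cv2.imread('pics/d8.png')[170:340,380:540]
cv2.imwrite('pics/c9.png',cv2.resize(np.hstack([a,b]),None,fx=2.5,fy=2.5,interpolation=cv2.INTER_CUBIC))
```

```text
t 11.90 pos [ 0.4574 -0.2949  0.0855] yaw 175.58 z-axis [ 0.004 -0.001 -1.   ] F [13.4  0.5 -3.9] open 0.0238
SHARES [-0.927  0.02   0.004] [-0.0003  0.0014 -0.0001]
scene rim X at mid -0.0402 skew deg -0.51 n 9/9 Y -0.205..-0.040 wall-to-stop gap mm 15.8
side rim X at mid -0.0573 skew deg 0.41 n 18/21 Y -0.190..-0.080 wall-to-stop gap mm 1.4
```

View pics/c9.png

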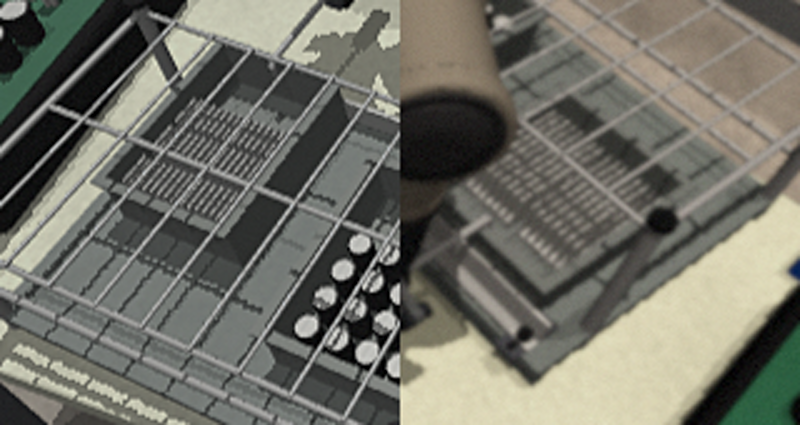

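Run:
```python
from h import *
a_=np.radians(-4.4); ex=np.array([np.cos(a_),np.sin(a_)]); ey=np.array([-ex[1],ex[0]]); mid=np.array([.6785,-.1885])
def rob(x,y):
    k=np.ones(len(x),bool)
    for _ in range(5):
        pf=np.polyfit(x[k],y[k],1); e=y-np.polyval(pf,x); k=abs(e)<max(.0012,2*np.median(abs(e[k])))
    return pf,k.sum()
for n,f,sh in [('scene','scene0',0),('side','side0',0),('scene','s5',-.0365),('side','d5',-.0365),('scene','s6',-.075),('side','d6',-.075),('scene','s8',-.086),('side','d8',-.086)]:
    P,im=cloud(n,f); Q=P.reshape(-1,3); X=(Q[:,:2]-mid)@ex-sh; Y=(Q[:,:2]-mid)@ey
    o=[]
    z=abs(Q[:,2]-.1)<.004
    # rear rim outer edge: max X per Y bin in .22-.26
    xs=[];ys=[]
    for y0 in np.arange(-.185,-.055,.005):
        m=z&(abs(Y-y0)<.0025)&(X>.215)&(X<.25)
        if m.sum()>3: xs.append(np.percentile(X[m],50)); ys.append(y0)
    if len(xs)>4:
        pf,k=rob(np.array(ys),np.array(xs)); o.append(('rear X %.4f skew %.2f n%d'%(np.polyval(pf,-.12),np.degrees(np.arctan(pf[0])),k)))
    for nm,(lo,hi) in {'left':(-.062,-.03),'right':(-.215,-.182)}.items():
        xs=[];ys=[]
        for x0 in np.arange(.05,.22,.006):
            m=z&(abs(X-x0)<.003)&(Y>lo)&(Y<hi)
            if m.sum()>3: xs.append(x0); ys.append(np.percentile(Y[m],50))
        if len(xs)>4:
            pf,k=rob(np.array(xs),np.array(ys)); o.append((nm+' Y %.4f skew %.2f n%d'%(np.polyval(pf,.13),-np.degrees(np.arctan(pf[0])),k)))
    print(f,o)
```

```text
scene0 ['rear X 0.2363 skew 0.22 n20', 'left Y -0.0467 skew 0.23 n23', 'right Y -0.1979 skew 0.67 n24']
side0 ['rear X 0.2347 skew 0.32 n22', 'left Y -0.0469 skew 0.13 n24', 'right Y -0.1993 skew 0.96 n18']
s5 ['rear X 0.2370 skew 0.31 n18', 'left Y -0.0469 skew 0.48 n21', 'right Y -0.1980 skew 0.78 n26']
d5 ['rear X 0.2326 skew 0.29 n21', 'right Y -0.1995 skew 0.60 n21']
s6 ['rear X 0.2366 skew 0.43 n20', 'left Y -0.0464 skew 0.91 n21', 'right Y -0.1982 skew 0.40 n23']
d6 ['rear X 0.2324 skew 0.25 n19', 'left Y -0.0473 skew -0.39 n7', 'right Y -0.1992 skew 0.22 n23']
s8 ['rear X 0.2370 skew -0.04 n19', 'left Y -0.0459 skew -0.01 n24', 'right Y -0.1971 skew 0.47 n21']
d8 ['rear X 0.2329 skew 0.20 n21', 'left Y -0.0459 skew 0.52 n9', 'right Y -0.1982 skew -0.39 n21']
```

Skew is now about 0.1°, within noise, and measured travel is about 86 mm. The tote stopped moving as force rose, so it's seated. The 13 N pull less about 5 N of drag friction leaves roughly 8 N on the stop. Holding.

Request:
{"api": "arm_command", "payload": {
  "rows": [
    [0,0,0,0,0,0,15],
    [0,0,0,0,0,0,15],
    [0,0,0,0,0,0,15],
    [0,0,0,0,0,0,15]
  ]
}}

```text
time: 12.5
tool_pos: [0.4575, -0.2949, 0.0855]
tool_rot: [0.002, 0.039, 0.999, -0.001]
contact_force: [13.7, 0.2, -3.9]
opening: 0.0247
```

Request:
{"api": "arm_command", "payload": {
  "rows": [
    [0,0,0,0,0,0,15],
    [0,0,0,0,0,0,15],
    [0,0,0,0,0,0,15],
    [0,0,0,0,0,0,15],
    [0,0,0,0,0,0,15],
    [0,0,0,0,0,0,15]
  ]
}}

```text
time: 13.25
tool_pos: [0.4575, -0.2949, 0.0855]
tool_rot: [0.002, 0.039, 0.999, -0.001]
contact_force: [13.4, 0.2, -3.4]
opening: 0.0246
```

Request:
{"api": "arm_command", "payload": {
  "rows": [
    [0,0,0,0,0,0,15],
    [0,0,0,0,0,0,15],
    [0,0,0,0,0,0,15],
    [0,0,0,0,0,0,15],
    [0,0,0,0,0,0,15],
    [0,0,0,0,0,0,15]
  ]
}}

```text
time: 14.0
tool_pos: [0.4574, -0.2949, 0.0855]
tool_rot: [0.002, 0.039, 0.999, -0.001]
contact_force: [13.7, -0.2, -3.6]
opening: 0.0244
```

Request:
{"api": "arm_command", "payload": {
  "rows": [
    [-0.03,0,0,0,0,0,15],
    [-0.06,0,0,0,0,0,15],
    [-0.1,0,0,0,0,0,15],
    [-0.12,0,0,0,0,0,15],
    [-0.12,0,0,0,0,0,15]
  ]
}}

```text
time: 14.62
tool_pos: [0.4673, -0.2954, 0.0851]
tool_rot: [-0.0, 0.039, 0.999, 0.0]
contact_force: [-0.7, 0.2, -1.7]
opening: 0.0242
```

Run:
```python
from h import *
plan([.4675,-.2949,.135],175.6)
```

```text
t 14.62 pos [ 0.4673 -0.2954  0.0851] yaw 175.57 z-axis [-0.  0. -1.] F [-0.7  0.2 -1.7] open 0.0242
SHARES [-0.002  0.005 -0.499] [ 0.0001 -0.0002 -0.0002]
```

Free of load. Lifting out.

Request:
{"api": "arm_command", "payload": {
  "rows": [
    [0,0,-0.1,0,0,0,15],
    [0,0,-0.25,0,0,0,15],
    [0,0,-0.4,0,0,0,15],
    [0,0,-0.5,0,0,0,15],
    [0,0,-0.5,0,0,0,15]
  ]
}}

```text
time: 15.25
tool_pos: [0.4678, -0.2958, 0.1365]
tool_rot: [0.001, 0.039, 0.999, -0.001]
contact_force: [0.4, -0.6, -2.0]
opening: 0.0245
```

Request:
{"api": "arm_command", "payload": {
  "rows": [
    [0.3,0,0,0,0,0,15],
    [0.4,0.4,0,0,0,0,15],
    [0.4,0.8,0,0,0,0,15],
    [0.4,1,0,0,0,0,15],
    [0.4,1,0,0,0,0,15]
  ]
}}

```text
time: 15.88
tool_pos: [0.4354, -0.1918, 0.1352]
tool_rot: [-0.0, 0.038, 0.999, 0.0]
contact_force: [0.7, -0.3, -2.7]
opening: 0.0247
```

Run:
```python
from h import *
plan([.4174,.2746,.12],196.62)
snap('scene','s9'); snap('side','d9'); rim(('s9','d9'))
a=cv2.imread('pics/s9.png')[150:380,20:300]; b=cv2.imread('pics/d9.png')[110:340,280:560]
cv2.imwrite('pics/c10.png',cv2.resize(np.hstack([a,b]),None,fx=1.42,fy=1.42,interpolation=cv2.INTER_CUBIC))
```

```text
t 15.88 pos [ 0.4354 -0.1918  0.1352] yaw 175.69 z-axis [-0.  0. -1.] F [ 0.7 -0.3 -2.7] open 0.0247
SHARES [0.53  4.637 0.152] [ 0.000e+00 -1.000e-04 -1.163e-01]
scene rim X at mid -0.0352 skew deg 0.64 n 6/10 Y -0.205..-0.040 wall-to-stop gap mm 20.8
side rim X at mid -0.0576 skew deg 0.18 n 23/29 Y -0.190..-0.055 wall-to-stop gap mm 1.1
```

View pics/c10.png

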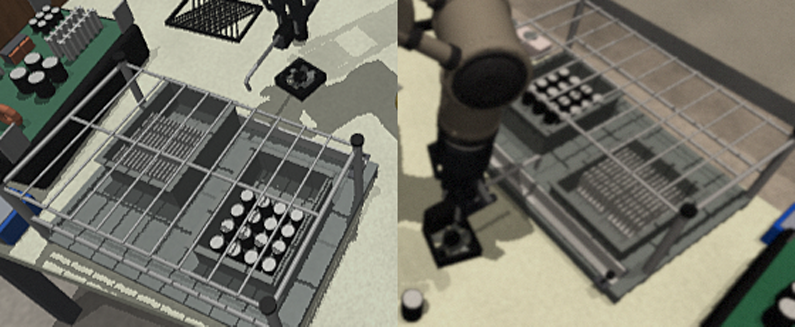

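The tote sits parallel against the stop, hook withdrawn, and the fan and caps tote haven't moved. Now returning to the mat.

Request:
{"api": "arm_command", "payload": {
  "rows": [
    [0.05,0.4,0,0,0,0,15],
    [0.1,0.9,0,0,0,0,15],
    [0.1,1,0,0,0,0,15]
  ]
}}

```text
time: 16.35
tool_pos: [0.4327, -0.091, 0.1352]
tool_rot: [-0.0, 0.038, 0.999, 0.0]
contact_force: [0.2, -0.8, -1.3]
opening: 0.0245
```

Request:
{"api": "arm_command", "payload": {
  "rows": [
    [0.05,0.5,0,0,0,0,15],
    [0.1,1,0,0,0,0,15]
  ]
}}

```text
time: 16.6
tool_pos: [0.4318, 0.008, 0.1354]
tool_rot: [0.001, 0.04, 0.999, -0.0]
contact_force: [0.9, 0.4, -1.6]
opening: 0.0243
```

Request:
{"api": "arm_command", "payload": {
  "rows": [
    [0.05,0.5,0,0,0,0,15],
    [0.1,1,0,0,0,0,15]
  ]
}}

```text
time: 16.85
tool_pos: [0.4297, 0.1092, 0.1355]
tool_rot: [0.001, 0.039, 0.999, -0.0]
contact_force: [1.8, 0.1, -1.8]
opening: 0.0245
```

Request:
{"api": "arm_command", "payload": {
  "rows": [
    [0.05,0.5,0,0,0,-0.04,15],
    [0.1,1,0,0,0,-0.08,15],
    [0.1,1,0,0,0,-0.116,15],
    [0.1,1,0,0,0,-0.116,15]
  ]
}}

```text
time: 17.35
tool_pos: [0.4272, 0.2089, 0.1352]
tool_rot: [0.0, -0.143, 0.99, -0.0]
contact_force: [-0.6, -1.1, -2.6]
opening: 0.0239
```

Run:
```python
from h import *
plan([.4174,.2746,.06],196.62)
```

```text
t 17.35 pos [0.4272 0.2089 0.1352] yaw -163.60 z-axis [ 0. -0. -1.] F [-0.6 -1.1 -2.6] open 0.0239
SHARES [-0.091  0.658  0.751] [-0.0001  0.0001 -0.0012]
```

Request:
{"api": "arm_command", "payload": {
  "rows": [
    [-0.05,0.35,0.1,0,0,0,15],
    [-0.09,0.66,0.3,0,0,0,15],
    [-0.09,0.66,0.6,0,0,0,15],
    [-0.09,0.66,0.75,0,0,0,15],
    [-0.09,0.66,0.9,0,0,0,15],
    [-0.09,0.66,0.9,0,0,0,15]
  ]
}}

```text
time: 18.1
tool_pos: [0.4162, 0.2743, 0.0446]
tool_rot: [-0.001, -0.142, 0.99, -0.0]
contact_force: [1.1, -0.8, -2.0]
opening: 0.0245
```

Run:
```python
from h import *
plan([.4174,.2746,.0155],196.62)
snap('wrist','w2')
```

```text
t 18.10 pos [0.4162 0.2743 0.0446] yaw -163.65 z-axis [-0.001 -0.001 -1.   ] F [ 1.1 -0.8 -2. ] open 0.0245
SHARES [-0.013 -0.     0.291] [-0.0001 -0.0005 -0.0015]
```

View pics/w2.png

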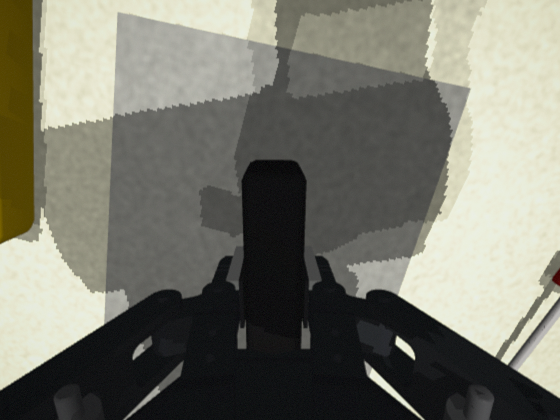

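The handle (245..305, 160..350) is square in the pads and over the mat. Lowering gently.

Request:
{"api": "arm_command", "payload": {
  "rows": [
    [0,0,0.1,0,0,0,15],
    [0,0,0.18,0,0,0,15],
    [0,0,0.24,0,0,0,15],
    [0,0,0.27,0,0,0,15],
    [0,0,0.28,0,0,0,15]
  ]
}}

```text
time: 18.77
tool_pos: [0.4162, 0.2751, 0.0171]
tool_rot: [-0.0, -0.143, 0.99, -0.0]
contact_force: [-0.2, 0.5, -2.2]
opening: 0.0242
```

Request:
{"api": "arm_command", "payload": {
  "rows": [
    [0,0,0.005,0,0,0,15],
    [0,0,0.01,0,0,0,15]
  ]
}}

```text
time: 19.02
tool_pos: [0.4164, 0.2752, 0.0165]
tool_rot: [0.0, -0.143, 0.99, 0.0]
contact_force: [0.2, -0.5, -2.3]
opening: 0.0244
```

Request:
{"api": "arm_command", "payload": {
  "rows": [
    [0,0,0.008,0,0,0,15],
    [0,0,0.013,0,0,0,15]
  ]
}}

```text
time: 19.27
tool_pos: [0.4163, 0.2751, 0.015]
tool_rot: [0.0, -0.143, 0.99, 0.0]
contact_force: [-0.2, -0.2, -1.9]
opening: 0.0248
```

Request:
{"api": "arm_command", "payload": {
  "rows": [
    [0,0,0.005,0,0,0,15],
    [0,0,0.006,0,0,0,15]
  ]
}}

```text
time: 19.52
tool_pos: [0.4162, 0.2751, 0.0149]
tool_rot: [0.0, -0.143, 0.99, 0.0]
contact_force: [-1.5, -1.4, 5.7]
opening: 0.0245
```

Contact felt at the original height. Opening the jaws.

Request:
{"api": "arm_command", "payload": {
  "rows": [
    [0,0,0,0,0,0,28],
    [0,0,0,0,0,0,40],
    [0,0,0,0,0,0,60],
    [0,0,0,0,0,0,60],
    [0,0,0,0,0,0,60]
  ]
}}

```text
time: 20.15
tool_pos: [0.4162, 0.2751, 0.0144]
tool_rot: [0.0, -0.143, 0.99, 0.0]
contact_force: [-0.1, -1.0, -0.5]
opening: 0.0598
```

Request:
{"api": "arm_command", "payload": {
  "rows": [
    [0,0,-0.1,0,0,0,60],
    [0,0,-0.3,0,0,0,60],
    [0,0,-0.6,0,0,0,60],
    [0,0,-1,0,0,0,60]
  ]
}}

```text
time: 20.65
tool_pos: [0.4158, 0.2748, 0.1155]
tool_rot: [-0.001, -0.143, 0.99, -0.0]
contact_force: [0.7, 1.6, -0.6]
opening: 0.0601
```

Request:
{"api": "arm_command", "payload": {
  "rows": [
    [0.3,0.3,-0.3,0,0,0,60],
    [0.6,0.6,-0.6,0,0,0,60],
    [1,1,-0.8,0,0,0,60],
    [1,1,-0.8,0,0,0,60]
  ]
}}

```text
time: 21.15
tool_pos: [0.2897, 0.3444, 0.1968]
tool_rot: [0.001, -0.145, 0.989, 0.001]
contact_force: [1.3, -0.4, -0.1]
opening: 0.0603
```

Run:
```python
from h import *
print(sense()['tool_pos'],sense()['time'],sense()['contact_force'])
snap('scene','s10'); snap('side','d10'); rim(('s10','d10'))
for n,f0,f in [('scene','scene0','s10'),('side','side0','d10')]:
    A=np.radians(16.4); u=np.array([np.cos(A),np.sin(A)]); v=np.array([-u[1],u[0]]); c=np.array([.418,.272])
    for g in (f0,f):
        P,im=cloud(n,g); Q=P.reshape(-1,3); s=(Q[:,:2]-c)@u; t=(Q[:,:2]-c)@v
        h=(abs(s)<.06)&(abs(t)<.03)&(abs(Q[:,2]-.0425)<.006); rd=(s>.06)&(s<.19)&(abs(t)<.03)&(Q[:,2]>.02)
        print(g,cv2.minAreaRect((Q[h&(s<.048),:2]*1000).astype(np.float32)),'rod',np.percentile(s[rd],99),np.median(Q[rd,2]),np.polyfit(s[rd],t[rd],1))
```

```text
[0.28973337 0.34438536 0.19675831] 21.15 [ 1.31914985 -0.43211723 -0.06146968]
scene rim X at mid -0.0340 skew deg -1.38 n 5/8 Y -0.205..-0.040 wall-to-stop gap mm 22.0
side rim X at mid -0.0579 skew deg 0.00 n 23/29 Y -0.190..-0.055 wall-to-stop gap mm 0.8
scene0 ((417.4424743652344, 272.16351318359375), (96.81622314453125, 26.344959259033203), 16.07735824584961) rod 0.17560843581964744 0.039139299054918475 [-0.00163566  0.00052297]
s10 ((416.656982421875, 274.0567932128906), (96.77112579345703, 27.002159118652344), 15.942120552062988) rod 0.17470027862683044 0.03894258499840575 [0.00301847 0.00125454]
side0 ((414.15155029296875, 272.6842041015625), (100.9382095336914, 27.975095748901367), 16.16538429260254) rod 0.17210066022970352 0.03899856041141647 [0.00419171 0.00071984]
d10 ((414.4549865722656, 273.8330993652344), (101.65955352783203, 29.304052352905273), 16.074996948242188) rod 0.17026005073610215 0.03948590999085366 [-0.00381957  0.00259758]
```

View pics/s10.png

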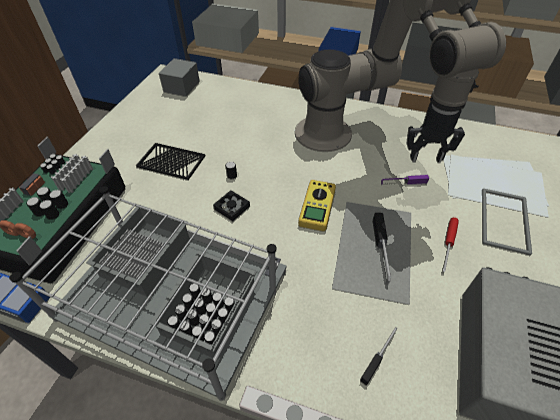

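View pics/d10.png

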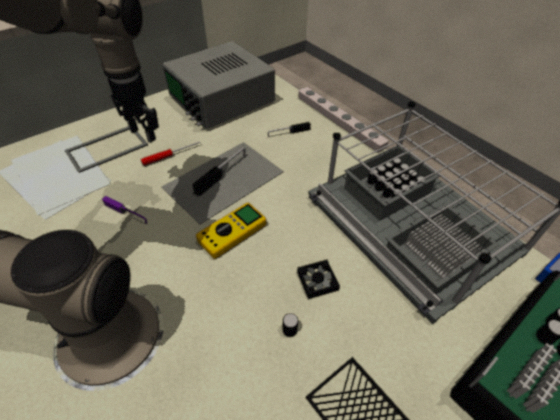

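The hook is back upright on the mat, the tote is at the stop, and everything else looks where it was. Handing in.

```bash
python3 -c "
from h import *
print(sense()['dq'].round(3)); print(workorder.finish_job())"
```

```text
[-0.034  0.025  0.002  0.    -0.005 -0.   ]
the job is handed in; nothing more can be done
None
```

I pulled the heat-sink tote forward onto the stop with the larger black hook, held it there, unhooked, and laid the hook back on the mat. I handed the job in at about 21 s of robot time.

- **Pull:** the tip went in behind the front lip at mid width and dragged the tote about 86 mm. Drag was about 5 N. Near the stop, the force rose while the tote stopped moving.
- **Hold:** about 2 s at a steady 13.4–13.7 N wrist pull. Less the drag, that leaves about 8 N on the stop. The highest force I read while pulling was 13.7 N, but I only read it at the end of each move call.
- **Tote:** in the side camera, its front is parallel to the stop (0.0–0.2° skew) and about 1 mm from it. That gap is within the 2 mm calibration, so I relied on the force for contact. It did not move back when I unhooked, and I saw no tipping.
- **Hook:** it lies upright on handle and tip, within about 2 mm of its original place. The gripper is open and clear.
- **Everything else:** the caps tote, fan, meter, capacitor, grille and driver look unmoved in the final images. I did not measure each one.

**Failed check:** the scene camera could not resolve the seated front rim. It gave 16–22 mm "gaps" from only a few points, so I ignored it. Its views of the tote's rear rim and sides agreed with the side camera.

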